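# Set up the double boiler on the hotplate

### The job

Set up the double boiler on the hotplate: turn the steel pan in its collar until its handle no longer reaches over the control panel, and lower the aluminium insert fully home into the pan without dropping it, its handle also off the panel and the two handles about a quarter turn or more apart so that they clear each other. Turn the heat ring, the outer of the two concentric knobs, clockwise until its lever points at the orange dot; the inner stirrer knob must stay off. Do not disturb the brown bottle, the tape roll or the tip box.

Things in the scene. Friction and masses are not known exactly. Their poses are not given: they have to be found in the camera images.
- hotplate: White hotplate-stirrer, fixed to the bench, 245 mm deep, 160 mm wide. Origin on the bench under its middle; its x points away from its control panel (to its rear), y to its left, z up. The front part (x below -0.042 in its own frame) is the grey control panel, 48 mm high, with the two concentric knobs; behind it is the heated plate, 70 mm high.
- plate (a point): Centre of the top of the heated plate, 40 mm behind the hotplate's origin, 70 mm above the bench; axes as the hotplate's. Round it a fixed low aluminium collar (inner radius 59 mm, 6 mm high) holds the pan in place, so that the pan can turn but not slide away.
- pan_rim (a point): Centre of the mouth of the steel pan, at the height of its rim. The pan is loose, 0.55 kg, round, 112 mm outside and 106 mm inside diameter, 75 mm high, standing in the collar with its rim 145 mm above the bench. This frame's x axis points along the pan's black handle, z up.
- pan_handle_end (a point): Outer end of the black pan handle, 150 mm from the pan's axis. The handle is 16 mm wide and 14 mm tall and rises outwards: its centre line is 10 mm below the rim at 80 mm from the axis, 4 mm above the rim at 115 mm and 17 mm above it here at the end. At first it reaches over the control panel.
- insert_mid (a point): Centre, half-way up, of the aluminium insert: a loose tapered bowl of about 0.16 kg, 58 mm high, 72 mm diameter at the bottom, 97 mm under its flange; the flat flange is 124 mm in diameter. The bottom is 29 mm below this point. x axis along the insert's blue handle, z up. It stands on the bench, left or right of the hotplate.
- insert_flange (a point): Centre of the underside of the insert's flange, 55 mm above the insert's bottom. Fully home in the pan, the flange rests on the pan's rim, this point coincides with the centre of the pan's mouth (sideways play about 3 mm) and the insert's bottom is 20 mm above the pan's underside.
- insert_grip (a point): Point on the insert's blue handle suited to a pinch from above, 95 mm from the insert's axis, 62 mm above its bottom, at mid-height of the handle. The handle is level, flat-sided, 16 mm wide and 14 mm tall and runs from 72 to 140 mm from the axis. Over the pan's handle it fouls it and the insert cannot go home.
- insert_handle_end (a point): Outer end of the blue insert handle, 140 mm from the insert's axis.
- knob_axis (a point): On the axis of the two concentric knobs, on the control panel's surface, 48 mm above the bench. Outer: the black heat ring, radius 25 mm, its top 14 mm above the panel. Inner: the grey stirrer knob, radius 12.5 mm, rising from the ring's top to 36 mm above the panel.
- lever (a point): On the heat ring's upright lever, 40 mm from the knob axis, 22 mm above the panel. The black lever with a white line is 8 mm thick, runs from 21 to 47 mm from the axis, and stands from 6 to 30 mm above the panel (16 mm higher than the ring's top). It turns with the ring.
- heat_mark (a point): The orange dot on the control panel, 55 mm from the knob axis: the heat setting wanted.
- heat_ring (a joint): Angle of the heat ring, rad: 0 is off, it grows as the ring is turned clockwise seen from above; the lever points at the orange dot at 1.00. Turns freely with light friction (0.04 N m, about 1 N at the lever) and stays where it is left. Starts between 0 and 0.35.
- stir_knob (a joint): Angle of the inner stirrer knob, rad, clockwise; 0 is off, where it stands at first. Turns very easily.
- bottle_mid (a point): Middle of a loose brown glass reagent bottle with a black cap, 68 mm diameter, 176 mm high, standing close beside the hotplate, left or right of the pan; this point is 88 mm above its foot. The pan's handle cannot pass over it.
- tape_mid (a point): Middle of a loose roll of tape lying flat, 75 mm diameter, 19 mm high, close beside the hotplate on the side where the bottle is not.
- tip_box_mid (a point): Middle of a loose blue pipette-tip box with a clear lid, 85x118x70 mm, on the bench on the side of the hotplate where the insert is not; this point is 35 mm up.

How it is judged:
By the outcome, as a careful person would: the job done as asked, in the order asked, and still so for the second after the job is handed in, with the robot touching nothing.
It also fails if it takes over 67 s, if anything falls off the work surface, if the arm or the gripper's body presses on something with over 40 N, if the wrist force passes 120 N, or if a joint passes its speed limit or range.

### The arm

A 6-joint arm with a two-finger parallel gripper is mounted at the origin on a cart in front of the work surface, level with it; the furniture and walls round the work are solid. World frame = base frame: x ahead of the robot, y to its left, z up, the work surface at z = 0. Lengths are in m, angles in rad, forces in N, time in s.
With the tool pointing down it reaches from about 0.4 to 0.825 m from the base axis. Payload 7 kg.
Tool frame: the origin (TCP) lies on the centre line of the jaws, within the pads' length; the fingertips stand 11 mm ahead of it and the grasp point (between the pads) lies 8 mm behind it; z points along the fingers, y is the direction in which the jaws open and shut (so a half turn about z gives the same grasp; the last joint's range is limited). The gripper opens to 88 mm and grips with 3 to 60 N. Pads are 19 mm wide; open, the fingers measure 130 mm over their backs; the gripper's body (78 mm by 193 mm) begins 47 mm behind the grasp point.
Start: joints at [1.471, 0.359, 0.012, 0, -1.224, -0.288], TCP at [0.255, 0.625, 0.238] pointing down, gripper open.
Joint ranges: [-3.07, 3.07], [-1.43, 2.12], [-1.02, 1.25], [-3.03, 1.67], [-3.05, -0], [-3.03, 3.03]. Speed limits (rad/s): [2.39, 2.39, 3.01, 3.14, 3.14, 3.14].

### API

Orientations are given as [roll, pitch, yaw] about the fixed x, y, z axes, in that order (R = Rz(yaw) Ry(pitch) Rx(roll)).
In Python, from station import * gives the robot as it stands.
- The arm moves only by the tool play_rows, never from a script. Its argument "targets" is a list of rows, each a list of 7 numbers: the turn, a rotation vector about the world's x, y, z in rad, then the shift along the world's x, y, z in m, then the opening, from 0 (shut) to 1 (fully open). A call has 1 to 12 rows; each row shifts and turns the pose as measured when the row begins; what a row does not reach is not made up. A row lasts 1/8 s, in which the tool goes at most 62.5 mm and 10.7 degrees, less where a joint would pass 70% of its speed; a pose out of reach is approached as far as the arm can. A call is refused whole if a number of a shift passes 0.0625 or a number of a turn 0.188, either way. A call with a gripper value outside its range is refused whole. The fingers move at their own pace and stop on an object; "grip_force" is the grip in N (left out, the last holds). Time passes only in rows, so rows that do not move let the fingers close. It gives the time, the measured TCP pose, the force and the opening at its end, in the units of the state.
- get_state(): the state, without advancing time (a new reading comes with each control period).
- grab_frame(name): name is "side" or "top"; returns (picture, depth): 400x640x3 uint8, blue, green, red; 400x640 float32, m along the optical axis (not along the pixel's ray), 0 where there is no reading.
- camera_params(name): a dict with "camera_matrix" (3x3 intrinsics, pixels), "dist" ([k1, k2, p1, p2, k3] as OpenCV has them; the pictures are not rectified), "extrinsics" (4x4, takes a point from world to camera coordinates). Camera axes: x right, y up, looking along -z (the intrinsics and any distortion apply to the point x, -y, -z); pixel columns grow to the right and rows downward; lengths in m; the calibration is good to about 2 mm. A picture is of the moment at which its call begins. camera_params takes no time and is no camera call.
- job_done(): hands the job in, once; it reports no verdict.
The state is a dict: "t": time; "q": joint angles; "qd": joint speeds; "joint_efforts": joint torques, N m; "eef_pos": TCP position; "ee_rot": TCP orientation; "force": force on the tool from outside, world axes, zero at the start; "moment": the same for the moment, N m; "width": finger opening in m.
Only numpy, scipy, OpenCV 4.12 (cv2) and the standard library are available. Lean on these libraries where they do the work, as an engineer would, in place of code of your own. Each camera call takes 0.05 s, during which the arm holds its last target.

## Working session

There is one attempt and no reset: what is moved stays moved. The work goes in short steps, Python scripts to look and compute and a tool call to move; the robot and the scene stay as the last step left them, time stands still between calls to the robot, and variables do not carry over. Pictures are saved under pics/ and viewed, and the job is handed in when it is done.

Besides the shell and the picture viewer there is one more tool, called after ">>>" as a command line: name --pt "numbers of a row" for each row, then --argument value for the rest. play_rows: Moves the arm, as the interface text tells. Its arguments: {"type":"object","properties":{"targets":{"type":"array","items":{"type":"array","items":{"type":"number"}}},"grip_force":{"type":"number"}},"required":["targets"]}

```bash
ls; mkdir -p pics
cat > h.py <<'E'
from station import *
import numpy as np, cv2
def cp(n):
    c=camera_params(n); return np.array(c["camera_matrix"]),np.array(c["dist"]),np.array(c["extrinsics"])
def proj(n,P):
    K,d,E=cp(n); P=np.atleast_2d(P); c=(E[:3,:3]@P.T).T+E[:3,3]
    c=c*[1,-1,-1]; return cv2.projectPoints(c.reshape(-1,1,3),np.zeros(3),np.zeros(3),K,d)[0].reshape(-1,2)
def ray(n,uv):
    K,d,E=cp(n); uv=np.array(uv,float).reshape(-1,1,2)
    u=cv2.undistortPoints(uv,K,d).reshape(-1,2)
    dc=np.c_[u[:,0],-u[:,1],-np.ones(len(u))]
    R=E[:3,:3]; o=-R.T@E[:3,3]; return o,dc@R
def onz(n,uv,z):
    o,d=ray(n,uv); return o+d*((z-o[2])/d[:,2])[:,None]
def onD(n,uv,D):
    o,d=ray(n,uv); return np.array([o+di*D[int(round(v)),int(round(u))] for di,(u,v) in zip(d,np.atleast_2d(uv))])
E
python3 - <<'E'
from h import *
s=get_state(); print(s)
for n in("top","side"):
    im,D=grab_frame(n); cv2.imwrite(f"pics/{n}0.png",im); np.save(f"{n}0.npy",D); print(n,cp(n))
E
```

```text
pics
{'t': 0.0, 'q': array([ 1.47110651e+00,  3.59402148e-01,  1.10841496e-02, -3.74896259e-04,
       -1.22410035e+00, -2.88086908e-01]), 'qd': array([-0.00058297,  0.00107143,  0.00069469, -0.00138162, -0.00060815,
        0.00039948]), 'joint_efforts': array([-4.30179380e-04, -5.82731795e+01,  2.93040276e+01,  6.99705765e+00,
        6.80319834e-03, -1.55247690e-04]), 'eef_pos': array([0.25508477, 0.62444466, 0.23661935]), 'ee_rot': array([ 3.13993733e+00, -1.22992805e-04, -3.87904300e-01]), 'force': array([-0.36260029,  0.21119946, -0.02093463]), 'moment': array([-0.01047896, -0.05286189, -0.06504925]), 'width': 0.0877980859533373}
top (array([[443.1360202 ,   0.        , 320.39604395],
       [  0.        , 443.1360202 , 205.82363826],
       [  0.        ,   0.        ,   1.        ]]), array([-0.11757382,  0.        ,  0.        ,  0.        ,  0.        ]), array([[-0.00271554, -0.99981121, -0.01923991, -0.0155978 ],
       [ 0.98600766, -0.00588395,  0.16659612, -0.51452418],
       [-0.16667787, -0.0185183 ,  0.98583749, -1.2375552 ],
       [ 0.        ,  0.        ,  0.        ,  1.        ]]))
side (array([[389.29062503,   0.        , 317.32174803],
       [  0.        , 389.29062503, 203.20453776],
       [  0.        ,   0.        ,   1.        ]]), array([-0.01268425,  0.        ,  0.        ,  0.        ,  0.        ]), array([[ 0.96585469, -0.25890715, -0.00958183, -0.50167583],
       [ 0.13137543,  0.45755042,  0.87942487, -0.15140387],
       [-0.22330522, -0.85065545,  0.47594126, -1.02376794],
       [ 0.        ,  0.        ,  0.        ,  1.        ]]))
```

View pics/top0.png

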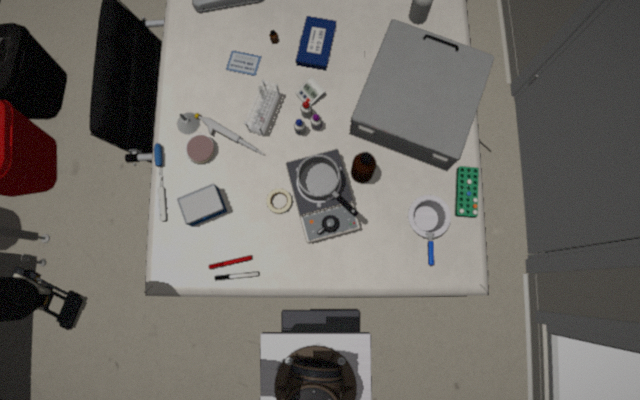

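View pics/side0.png

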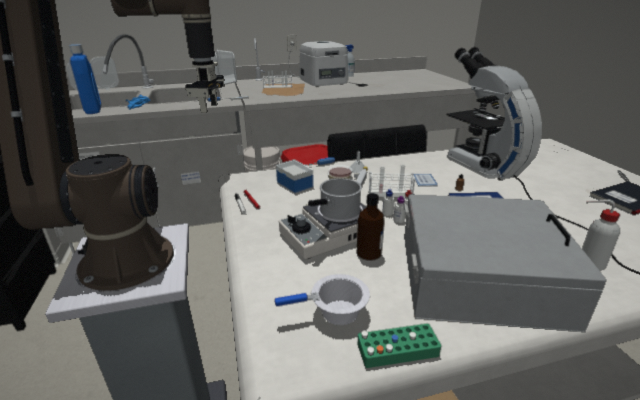

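Run:
```python
import cv2
im=cv2.imread("pics/top0.png")
cv2.imwrite("pics/top0c.png",cv2.resize(im[130:280,250:460],None,fx=3.8,fy=3.8,interpolation=cv2.INTER_CUBIC))
im=cv2.imread("pics/side0.png")
cv2.imwrite("pics/side0c.png",cv2.resize(im[160:330,225:435],None,fx=3.5,fy=3.5,interpolation=cv2.INTER_CUBIC))
```

```text
(no output)
```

View pics/top0c.png

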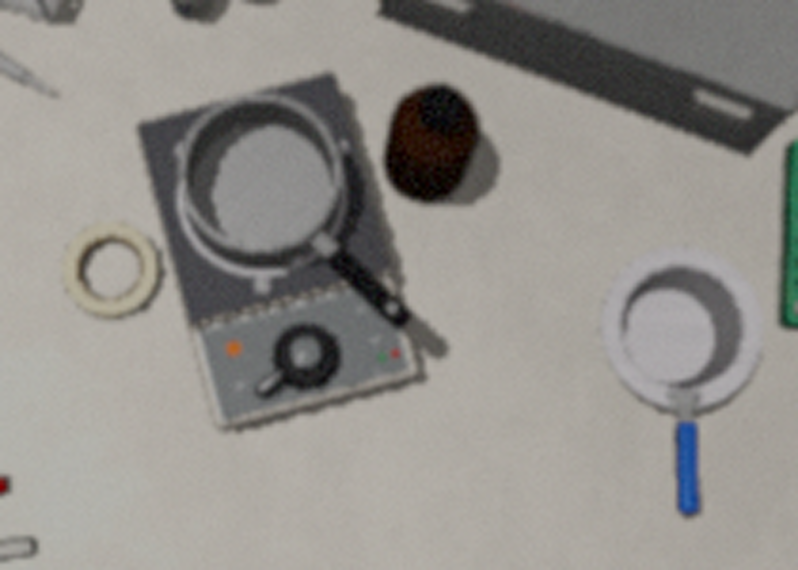

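View pics/side0c.png

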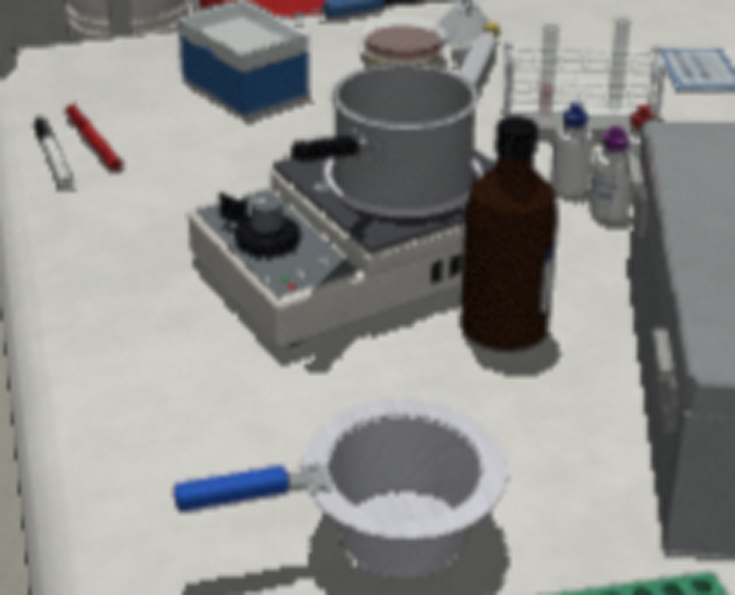

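```bash
cat > m0.py <<'E'
from h import *
from scipy.optimize import least_squares
D=np.load("top0.npy"); 
f=lambda x,y:(250+x/3.8-.37,130+y/3.8-.37)
def Z(pts,z): return onz("top",[f(*p) for p in pts],z)
np.set_printoptions(precision=4,suppress=True)
print("plate corners",Z([(138,122),(330,75)],.07))
print("front corners",Z([(222,428),(420,375)],.048))
print("handle: root,end",Z([(325,243)],.137),Z([(403,315)],.162+.007))
print("knob", Z([(306,350)],.084), "lever tip",Z([(262,390)],.078),Z([(283,373)],.078)," orange",Z([(234,348)],.048))
print("bottle cap",Z([(442,108)],.176),"tape",Z([(112,268)],.019))
print("ins handle end",Z([(688,512),(686,425)],.069))
# point cloud
vv,uu=np.mgrid[0:400,0:640]; o,d=ray("top",np.c_[uu.ravel(),vv.ravel()]); P=o+d*D.ravel()[:,None]
P=P[D.ravel()>0]; 
def circ(p,r0=None):
    def fn(c): return np.hypot(p[:,0]-c[0],p[:,1]-c[1])-(c[2] if r0 is None else r0)
    return least_squares(fn,np.r_[p[:,:2].mean(0),.05],loss='soft_l1',f_scale=.002).x
pc=Z([(263,172)],.145)[0]; ic=Z([(683,328)],.055)[0]
bench=P[(np.abs(P[:,0]-.45)<.03)&(np.abs(P[:,1]+.0)<.05)]; print("bench z",np.median(bench[:,2]))
m=P[(np.hypot(*(P[:,:2]-pc[:2]).T)<.065)&(np.abs(P[:,2]-.145)<.005)]; print("pan",len(m),np.median(m[:,2]),circ(m,.0545),circ(m))
m=P[(np.hypot(*(P[:,:2]-ic[:2]).T)<.075)&(np.abs(P[:,2]-.058)<.006)]; print("ins",len(m),np.median(m[:,2]),circ(m))
hd=P[(np.abs(P[:,0]-ic[0]+.11)<.05)&(np.abs(P[:,1]-ic[1])<.05)&(P[:,2]>.05)]; print("ih",len(hd),np.median(hd[:,2]))
E
python3 m0.py
```

```text
plate corners [[ 0.6395  0.0808  0.07  ]
 [ 0.6753 -0.0653  0.07  ]]
front corners [[ 0.4088  0.0175  0.048 ]
 [ 0.4479 -0.1312  0.048 ]]
handle: root,end [[ 0.5317 -0.0593  0.137 ]] [[ 0.475  -0.1116  0.169 ]]
knob [[ 0.4625 -0.0456  0.084 ]] lever tip [[ 0.4339 -0.0132  0.078 ]] [[ 0.4464 -0.0286  0.078 ]]  orange [[0.4691 0.0085 0.048 ]]
bottle cap [[ 0.6189 -0.1407  0.176 ]] tape [[0.5363 0.1048 0.019 ]]
ins handle end [[ 0.3431 -0.3246  0.069 ]
 [ 0.4069 -0.3256  0.069 ]]
bench z 0.046950168349859656
pan 226 0.14320505283987894 [ 0.5833 -0.0131  0.05  ] [ 0.5833 -0.0131  0.0553]
ins 660 0.056540203460135996 [ 0.4818 -0.3279  0.055 ]
ih 170 0.06577682860537093
```

>>> play_rows --pt "0 0 -0.04 0.035 -0.04 0 0" --pt "0 0 -0.04 0.035 -0.05 0 0" --pt "0 0 -0.04 0.035 -0.058 0 0" --pt "0 0 -0.04 0.03 -0.06 0 0" --pt "0 0 -0.04 0.025 -0.06 0 0" --pt "0 0 -0.04 0.02 -0.06 0 0" --pt "0 0 -0.04 0.015 -0.06 0 0" --pt "0 0 -0.04 0.01 -0.06 0 0" --pt "0 0 -0.04 0.005 -0.06 0 0" --pt "0 0 -0.04 0.0 -0.06 0 0" --pt "0 0 -0.04 0.0 -0.06 0 0" --pt "0 0 0 0.0 -0.05 0 0" --grip_force 20

```text
t: 1.6
eef_pos: [0.4563, -0.0534, 0.2319]
ee_rot: [3.134, -0.001, -0.837]
force: [1.2, 0.0, 0.4]
width: 0.0006
```

>>> play_rows --pt "0 0 0 0.003 -0.004 -0.043 0" --pt "0 0 0 0 0 -0.043 0" --pt "0 0 0 0 0 0 0"

```text
t: 1.98
eef_pos: [0.4585, -0.0617, 0.1447]
ee_rot: [3.135, -0.002, -0.844]
force: [-0.2, 0.1, 0.5]
width: 0.0005
```

```bash
cat > snap.py <<'E'
import sys
from h import *
tag=sys.argv[1]
im,D=grab_frame("top"); np.save(f"top{tag}.npy",D)
cv2.imwrite(f"pics/top{tag}.png",cv2.resize(im[130:280,250:460],None,fx=3.8,fy=3.8,interpolation=cv2.INTER_CUBIC))
im,D=grab_frame("side"); np.save(f"side{tag}.npy",D)
cv2.imwrite(f"pics/side{tag}.png",cv2.resize(im[160:330,225:435],None,fx=3.5,fy=3.5,interpolation=cv2.INTER_CUBIC))
E
python3 snap.py 1
```

```text
(no output)
```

View pics/side1.png

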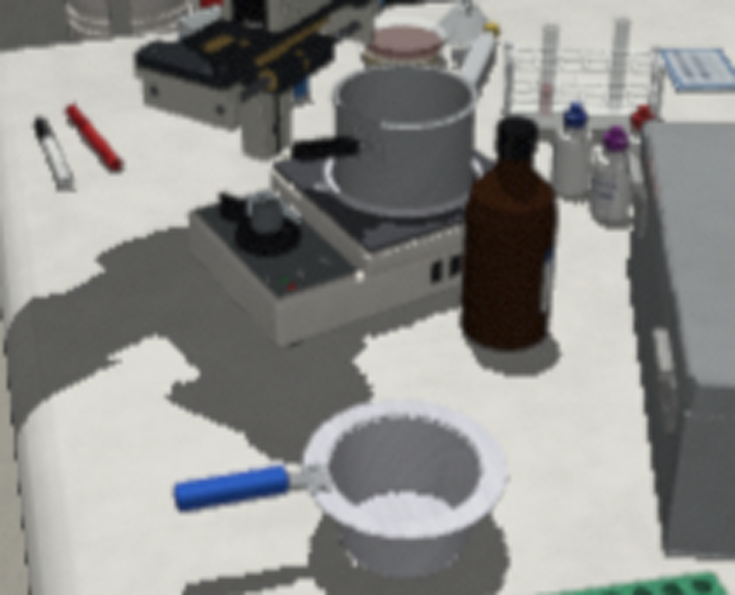

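View pics/top1.png

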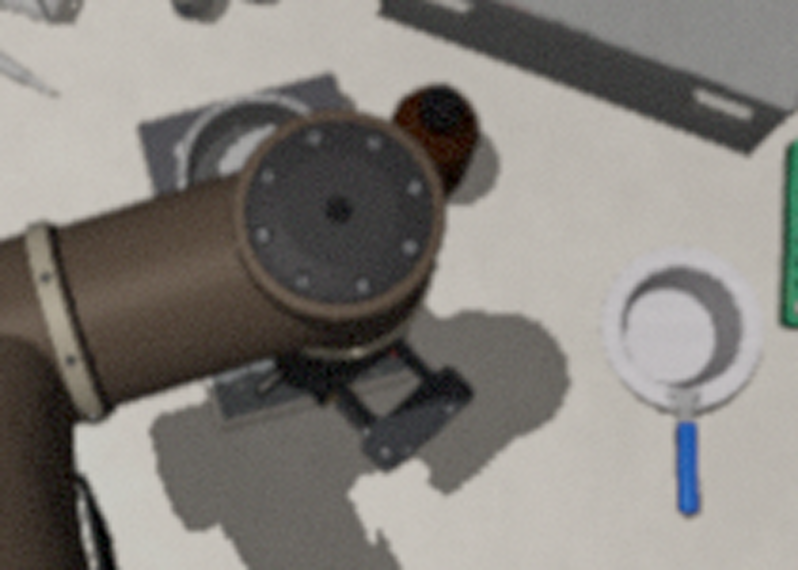

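>>> play_rows --pt "0 0 0 0.01 -0.006 0 0" --pt "0 0 0 0.0095 -0.006 0 0" --pt "0 0 0 0.006 -0.0085 0 0" --pt "0 0 0.08 0.0065 -0.0088 0 0" --pt "0 0 0.08 0.0072 -0.0078 0 0" --pt "0 0 0.08 0.0077 -0.0072 0 0" --pt "0 0 0.08 0.0083 -0.0065 0 0" --pt "0 0 0.08 0.009 -0.0058 0 0"

```text
t: 3.08
eef_pos: [0.5299, -0.12, 0.1518]
ee_rot: [-3.138, -0.004, -0.428]
force: [-2.9, 3.0, 0.0]
width: 0.0007
```

```bash
python3 snap.py 2
```

```text
(no output)
```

View pics/side2.png

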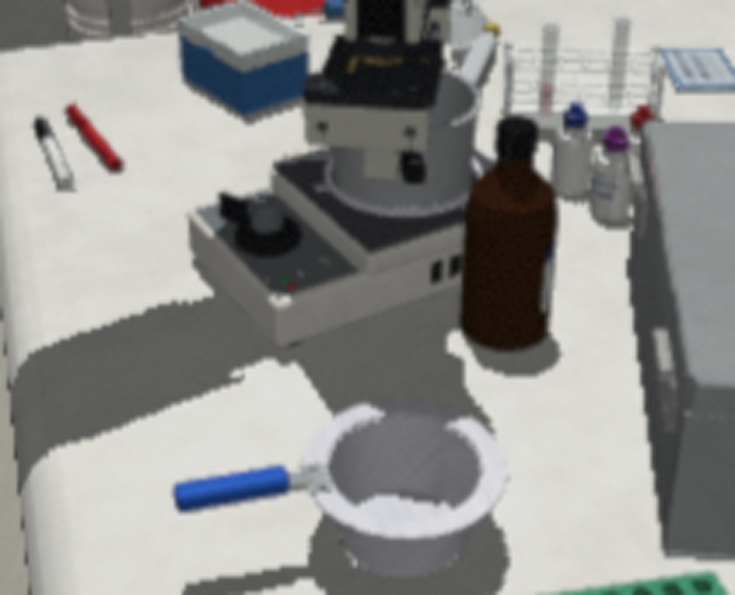

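>>> play_rows --pt "0 0 0.06 0.007 -0.003 -0.003 0" --pt "0 0 0.06 0.006 -0.002 -0.002 0" --pt "0 0 0 -0.012 0.005 0 0" --pt "0 0 0 -0.03 0.012 0.01 0" --pt "0 0 0 -0.02 -0.01 0.06 0" --pt "0 0 0 -0.03 -0.05 0.02 1" --pt "0 0 0 -0.03 -0.06 0 1" --pt "0 0 0 -0.02 -0.06 0 1" --grip_force 50

```text
t: 4.18
eef_pos: [0.3968, -0.2841, 0.2398]
ee_rot: [-3.14, -0.009, -0.321]
force: [2.2, -0.4, -0.1]
width: 0.0247
```

```bash
python3 snap.py 3
```

```text
(no output)
```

View pics/side3.png

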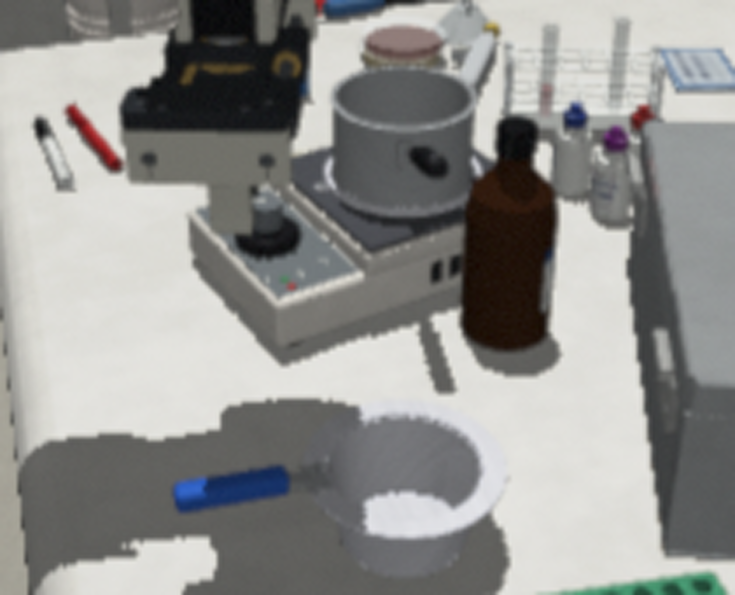

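View pics/top3.png

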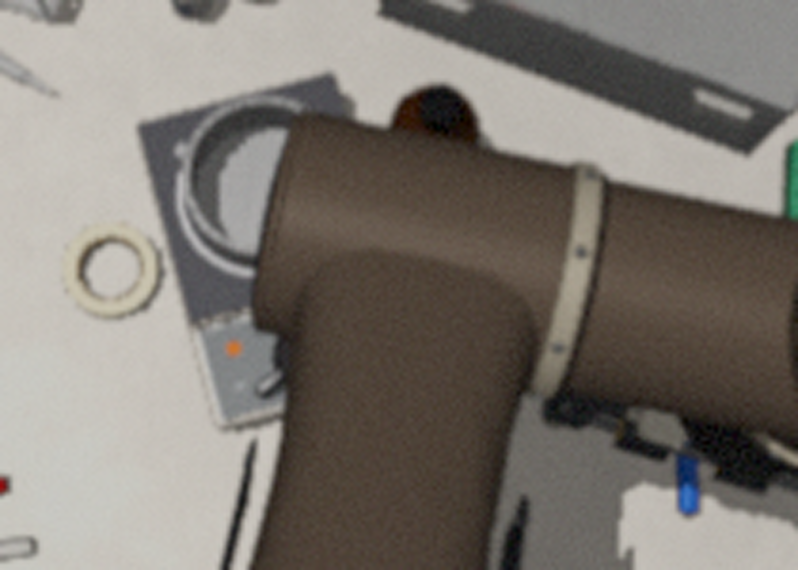

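>>> play_rows --pt "0 0 0.15 -0.005 -0.02 0 1" --pt "0 0 0.145 -0.005 -0.021 0 1" --pt "0 0 0 0 0 -0.05 1" --pt "0 0 0 0 0 -0.04 1" --pt "0 0 0 0 0 0 1"

```text
t: 4.9
eef_pos: [0.3823, -0.3281, 0.1493]
ee_rot: [3.14, -0.014, -0.039]
force: [0.3, -0.1, 0.8]
width: 0.0826
```

```bash
python3 - <<'E'
from h import *
p=onz("side",[(225+432/3.5-.36,160+163/3.5-.36)],.162)[0]; r=p[:2]-[.5833,-.0131]
print(p,np.hypot(*r),np.degrees(np.arctan2(r[1],r[0])))
s=get_state();print(s["q"],s["ee_rot"])
E
python3 snap.py 4
```

```text
[ 0.55594256 -0.15593286  0.162     ] 0.14542921385824806 -100.84280886543432
[-0.32080839  0.14977594 -0.49008742 -0.00339499 -0.91748454  1.85442129] [ 3.14044465 -0.01367057 -0.039221  ]
```

View pics/side4.png

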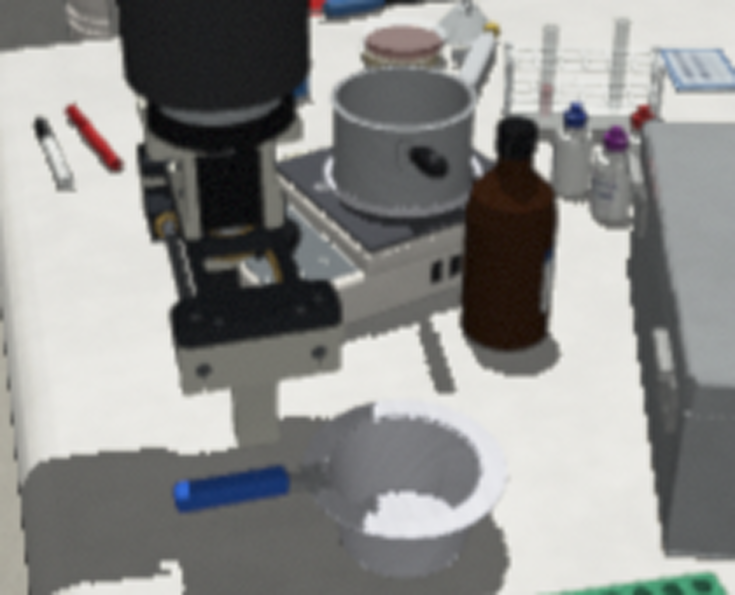

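>>> play_rows --pt "0 0.014 0.013 0.0045 0.0025 -0.05 1" --pt "0 0 0 0 0 -0.045 1" --pt "0 0 0 0 0 0 1"

```text
t: 5.38
eef_pos: [0.3949, -0.328, 0.0631]
ee_rot: [3.132, -0.017, -0.024]
force: [-0.1, -0.0, -0.1]
width: 0.0872
```

```bash
python3 snap.py 5
```

```text
(no output)
```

View pics/side5.png

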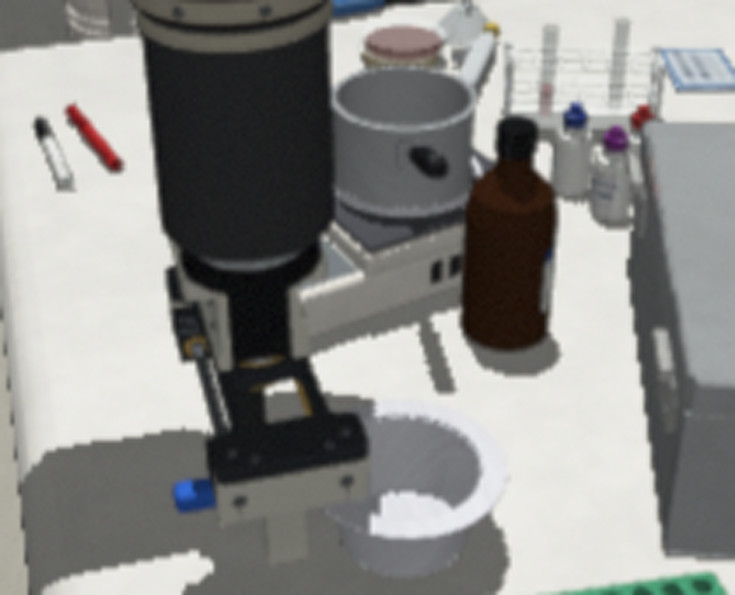

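>>> play_rows --pt "0 0.017 0 -0.008 0.002 -0.008 1" --pt "0 0 0 0 0 0 1"

```text
t: 5.72
eef_pos: [0.3907, -0.3278, 0.0613]
ee_rot: [3.127, -0.01, -0.023]
force: [-0.0, 0.3, -0.0]
width: 0.0873
```

>>> play_rows --pt "0 0.01 0 -0.004 0.002 -0.007 1" --pt "0 0.005 0 -0.003 0.002 -0.005 1" --pt "0 0 0 0 0 -0.002 1"

```text
t: 6.1
eef_pos: [0.3838, -0.3238, 0.0478]
ee_rot: [3.126, 0.004, -0.023]
force: [0.4, -0.3, -0.2]
width: 0.0875
```

>>> play_rows --pt "0.012 0 0 0.002 0 0.005 1" --pt "0 0 0 0 0 0.001 1" --pt "0 0 0 0 0 0 0.3" --pt "0 0 0 0 0 0 0" --pt "0 0 0 0 0 0 0" --pt "0 0 0 0 0 0 0" --pt "0 0 0 0 0 0 0" --grip_force 50

```text
t: 6.98
eef_pos: [0.3861, -0.3239, 0.0541]
ee_rot: [3.139, 0.005, -0.023]
force: [-0.4, -0.0, -0.5]
width: 0.0432
```

```bash
python3 snap.py 6
```

```text
(no output)
```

View pics/side6.png

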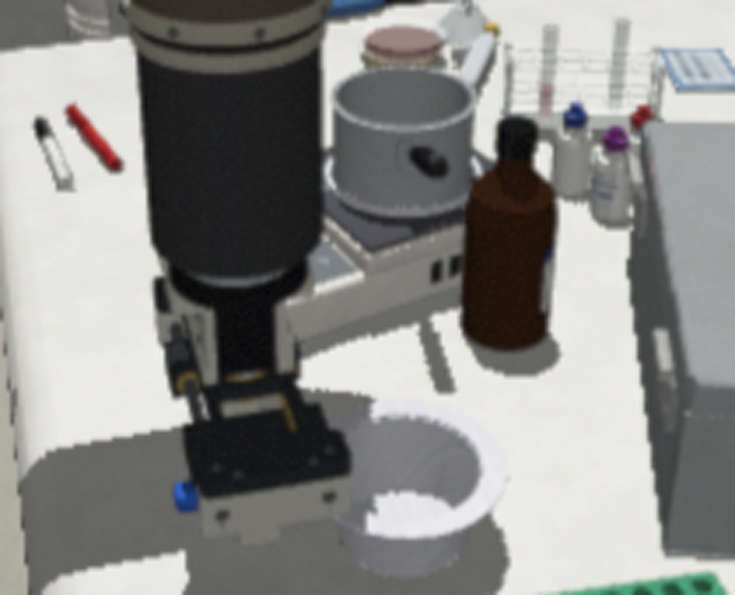

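>>> play_rows --pt "0 0 0 0 0 0 0" --pt "0 0 0 0 0 0 0" --pt "0 0 0 0 0 0 0" --pt "0 0 0 0 0 0 0" --pt "0 0 0 0 0 0 0" --grip_force 50

```text
t: 7.7
eef_pos: [0.3862, -0.3238, 0.0541]
ee_rot: [3.139, 0.005, -0.022]
force: [-0.0, -0.2, 0.1]
width: 0.0156
```

>>> play_rows --pt "0 0 0 0 0 0.01 0" --pt "0 0 0 0 0 0.02 0" --pt "0 0 0 0 0 0.03 0" --pt "0 0 0 0 0 0.04 0" --pt "0 0 0 0 0 0.04 0" --pt "0 0 0 0 0 0.04 0" --pt "0 0 0 0 0 0.02 0" --pt "0 0 0 0 0 0.01 0" --pt "0 0 0 0 0 0 0"

```text
t: 8.82
eef_pos: [0.3816, -0.3223, 0.2735]
ee_rot: [3.141, 0.008, -0.024]
force: [-0.5, 0.5, -2.1]
width: 0.0157
```

Run:
```python
from h import *
for n in("top","side"):
    im,D=grab_frame(n); cv2.imwrite(f"pics/{n}7.png",im)
```

```text
(no output)
```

View pics/side7.png

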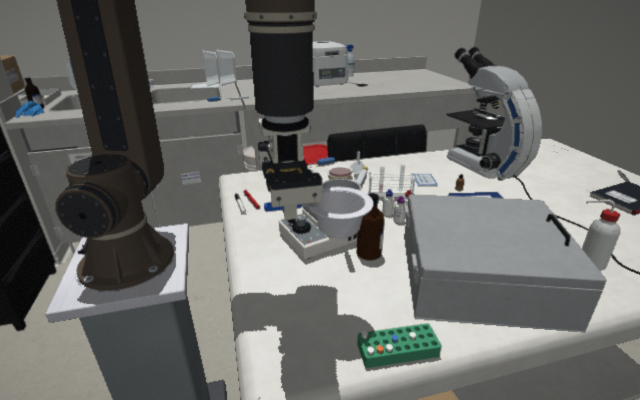

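>>> play_rows --pt "0 0 -0.08 0.01 0.02 0 0" --pt "0 0 -0.12 0.018 0.04 0 0" --pt "0 0 -0.14 0.018 0.045 0 0" --pt "0 0 -0.14 0.02 0.045 0 0" --pt "0 0 -0.14 0.02 0.045 0 0" --pt "0 0 -0.14 0.02 0.045 0 0" --pt "0 0 -0.14 0.02 0.045 0 0" --pt "0 0 -0.14 0.02 0.045 0 0" --pt "0 0 -0.12 0.02 0.04 0 0" --pt "0 0 -0.08 0.01 0.02 0 0" --pt "0 0 0 0 0 0 0"

```text
t: 10.3
eef_pos: [0.555, 0.082, 0.2563]
ee_rot: [3.127, 0.024, -1.309]
force: [-0.3, -1.3, -1.7]
width: 0.0153
```

Run:
```python
from h import *
for n,a in(("top",(120,270,250,460)),("side",(120,270,250,460))):
    im,D=grab_frame(n); np.save(f"{n}8.npy",D); r0,r1,c0,c1=a
    cv2.imwrite(f"pics/{n}8.png",cv2.resize(im[r0:r1,c0:c1],None,fx=3.8,fy=3.8,interpolation=cv2.INTER_CUBIC))
print(get_state()["eef_pos"],get_state()["ee_rot"])
```

```text
[0.55438046 0.08060667 0.25675794] [ 3.12679265  0.02423365 -1.30847982]
```

View pics/side8.png

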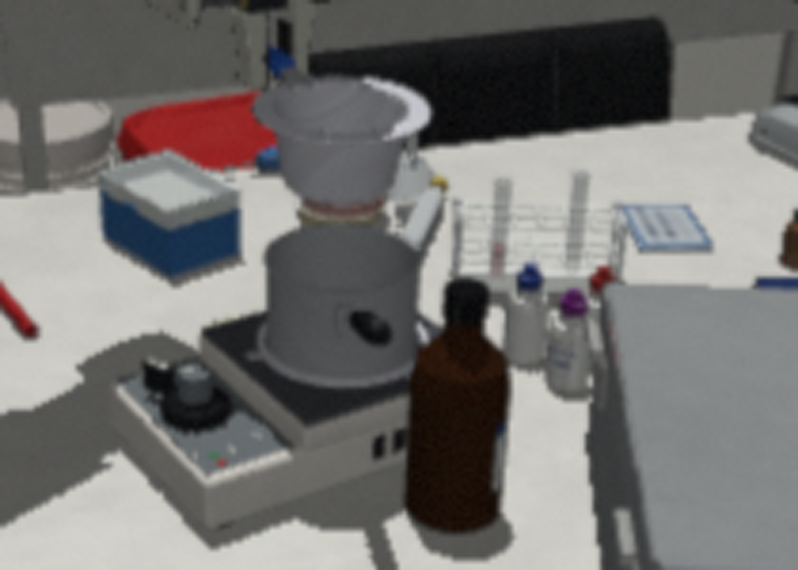

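View pics/top8.png

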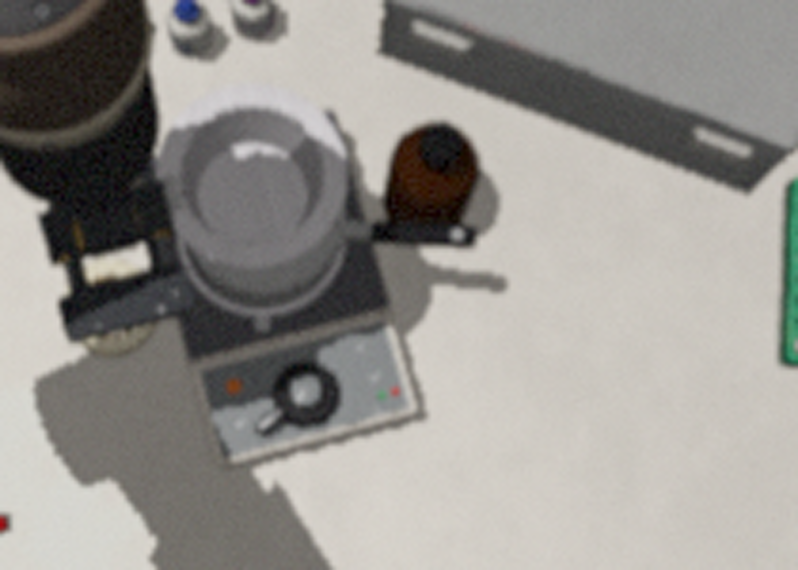

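```bash
cat > m8.py <<'E'
import sys
from h import *
from scipy.optimize import least_squares
np.set_printoptions(precision=4,suppress=True)
tag=sys.argv[1]; zf=float(sys.argv[2])
def cloud(n):
    D=np.load(f"{n}{tag}.npy"); vv,uu=np.mgrid[0:400,0:640]; o,d=ray(n,np.c_[uu.ravel(),vv.ravel()]); P=o+d*D.ravel()[:,None]; return P[D.ravel()>0]
def circ(p,c0,ri,ro):
    # annulus: minimise soft distance outside [ri,ro] -> fit by middle radius
    f=lambda c:np.maximum(np.hypot(p[:,0]-c[0],p[:,1]-c[1])-ro,0)+np.maximum(ri-np.hypot(p[:,0]-c[0],p[:,1]-c[1]),0)
    return least_squares(f,c0,loss='soft_l1',f_scale=.001).x
for n in("top","side"):
    P=cloud(n)
    c0=np.array([.58,-.013]); r=np.hypot(*(P[:,:2]-c0).T)
    m=P[(r<.07)&(np.abs(P[:,2]-zf)<.008)]
    # flange plane
    if len(m)>20:
        A=np.c_[m[:,:2]-c0,np.ones(len(m))]; w=np.linalg.lstsq(A,m[:,2],rcond=None)[0]
        k=np.abs(A@w-m[:,2])<.003; w=np.linalg.lstsq(A[k],m[k,2],rcond=None)[0]
        print(n,"flange",len(m),w,circ(m[k],c0,.0485,.062), m[k].min(0),m[k].max(0))
    m=P[(r<.07)&(np.abs(P[:,2]-.1435)<.004)]
    print(n,"rim",len(m),circ(m,c0,.053,.056))
E
python3 m8.py 8 .261; python3 m8.py 0 .5
```

```text
top flange 751 [-0.0141  0.0194  0.2558] [ 0.5795 -0.0112] [ 0.5191 -0.0725  0.253 ] [0.6416 0.0499 0.2602]
top rim 96 [ 0.5801 -0.0164]
side flange 386 [-0.0212  0.0205  0.2568] [ 0.5779 -0.0147] [ 0.5171 -0.0761  0.253 ] [0.6385 0.0508 0.261 ]
side rim 208 [ 0.5799 -0.0187]
top rim 234 [ 0.5835 -0.013 ]
side rim 200 [ 0.5821 -0.016 ]
```

>>> play_rows --pt "-0.015 -0.013 0 0.001 -0.003 -0.012 0" --pt "-0.008 -0.006 0 0.0005 -0.002 -0.015 0" --pt "0 0 0 0 0 -0.008 0" --pt "0 0 0 0 0 0 0"

```text
t: 10.9
eef_pos: [0.5544, 0.072, 0.2205]
ee_rot: [3.138, -0.004, -1.308]
force: [-0.0, 0.3, -1.7]
width: 0.0158
```

```bash
python3 - <<'E'
from h import *
for n,a in(("top",(120,270,250,460)),("side",(120,270,250,460))):
    im,D=grab_frame(n); np.save(f"{n}9.npy",D); r0,r1,c0,c1=a
    cv2.imwrite(f"pics/{n}9.png",cv2.resize(im[r0:r1,c0:c1],None,fx=3.8,fy=3.8,interpolation=cv2.INTER_CUBIC))
s=get_state();print(s["eef_pos"],s["ee_rot"])
E
python3 m8.py 9 .224
```

```text
[0.55498638 0.07237289 0.22130323] [ 3.1398528  -0.00353912 -1.30800309]
top flange 849 [-0.0045  0.0001  0.2224] [ 0.5783 -0.0212] [ 0.5185 -0.081   0.2191] [0.641  0.0402 0.2257]
top rim 73 [ 0.5802 -0.0163]
side flange 425 [-0.0025 -0.0058  0.2239] [ 0.5777 -0.0245] [ 0.5167 -0.0829  0.2202] [0.6387 0.05   0.2268]
side rim 149 [ 0.5799 -0.0195]
```

View pics/side9.png

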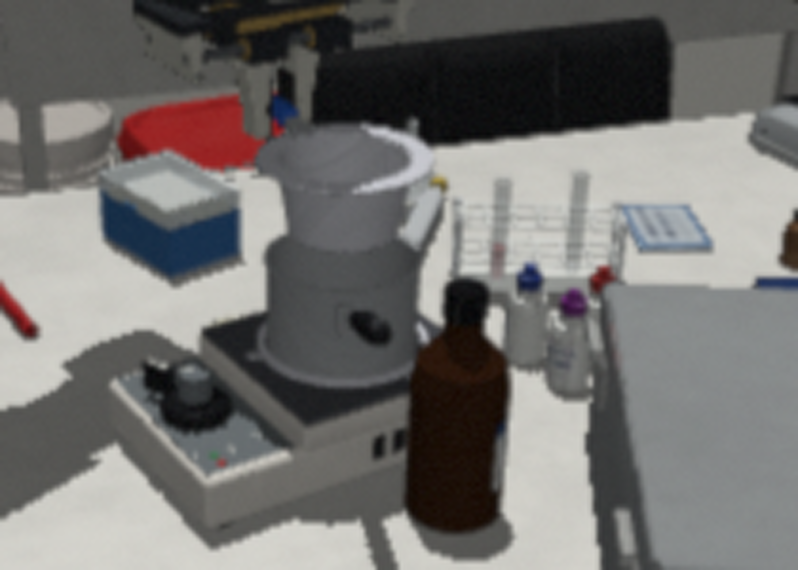

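>>> play_rows --pt "0 0.003 0 0.002 0.004 -0.01 0" --pt "0 0 0 0 0.001 -0.012 0" --pt "0 0 0 0 0 -0.01 0" --pt "0 0 0 0 0 0 0"

```text
t: 11.5
eef_pos: [0.5573, 0.0779, 0.1874]
ee_rot: [3.137, -0.002, -1.308]
force: [0.1, -0.3, -1.3]
width: 0.0157
```

```bash
python3 - <<'E'
from h import *
for n,a in(("top",(120,270,250,460)),("side",(120,270,250,460))):
    im,D=grab_frame(n); np.save(f"{n}10.npy",D); r0,r1,c0,c1=a
    cv2.imwrite(f"pics/{n}10.png",cv2.resize(im[r0:r1,c0:c1],None,fx=3.8,fy=3.8,interpolation=cv2.INTER_CUBIC))
s=get_state();print(s["eef_pos"],s["ee_rot"])
E
python3 m8.py 10 .191
```

```text
[0.55791811 0.07798939 0.18845545] [ 3.13891941e+00 -2.30730151e-03 -1.30773627e+00]
top flange 798 [-0.0052  0.0027  0.1892] [ 0.5818 -0.0152] [ 0.5205 -0.0743  0.1858] [0.644  0.0474 0.1925]
top rim 126 [ 0.5752 -0.0276]
side flange 446 [-0.0033 -0.0051  0.1909] [ 0.5805 -0.0185] [ 0.5201 -0.0796  0.1872] [0.6434 0.0511 0.1932]
side rim 200 [ 0.5811 -0.015 ]
```

>>> play_rows --pt "0 0 0 -0.0005 -0.0005 -0.01 0" --pt "0 0 0 0 0 -0.01 0" --pt "0 0 0 0 0 -0.006 0" --pt "0 0 0 0 0 0 0"

```text
t: 12.1
eef_pos: [0.5575, 0.0775, 0.161]
ee_rot: [3.14, -0.002, -1.308]
force: [-0.3, -0.5, -2.0]
width: 0.0157
```

>>> play_rows --pt "0 0 0 0 0 -0.007 0" --pt "0 0 0 0 0 -0.004 0" --pt "0 0 0 0 0 0 0"

```text
t: 12.48
eef_pos: [0.5577, 0.0775, 0.1494]
ee_rot: [3.14, -0.002, -1.308]
force: [-0.7, 0.1, -1.9]
width: 0.0155
```

```bash
python3 - <<'E'
from h import *
for n,a in(("top",(120,270,250,460)),("side",(120,270,250,460))):
    im,D=grab_frame(n); np.save(f"{n}11.npy",D); r0,r1,c0,c1=a
    cv2.imwrite(f"pics/{n}11.png",cv2.resize(im[r0:r1,c0:c1],None,fx=3.8,fy=3.8,interpolation=cv2.INTER_CUBIC))
s=get_state();print(s["eef_pos"],s["ee_rot"],s["force"])
E
python3 m8.py 11 .152
```

```text
[0.55787476 0.0775548  0.14978309] [ 3.14052303e+00 -2.18272524e-03 -1.30766153e+00] [-0.32819695 -0.04789413 -1.31933325]
top flange 760 [-0.006   0.0046  0.1514] [ 0.582  -0.0156] [ 0.522  -0.0754  0.1478] [0.6443 0.0454 0.1546]
top rim 104 [ 0.5733 -0.0156]
side flange 485 [-0.0023 -0.0009  0.1524] [ 0.5806 -0.0185] [ 0.5207 -0.0811  0.1485] [0.642  0.0513 0.1548]
side rim 199 [ 0.5793 -0.0232]
```

View pics/side11.png

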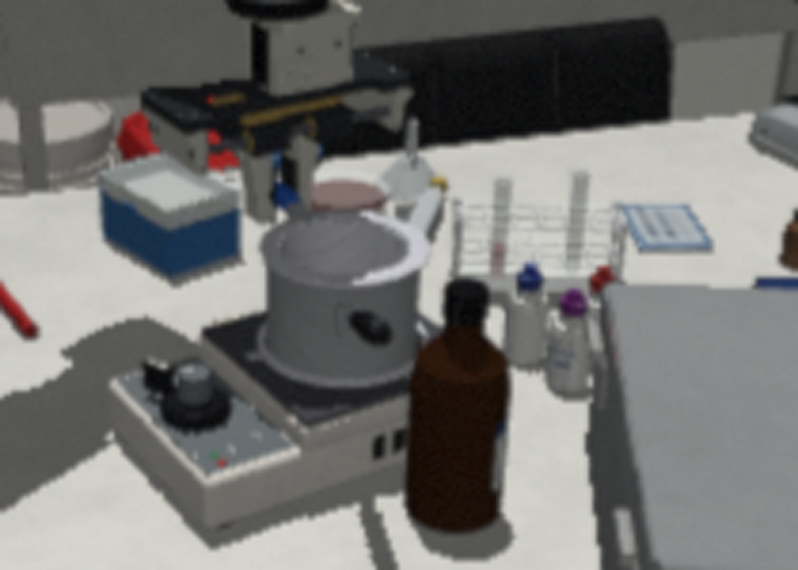

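>>> play_rows --pt "0 0 0 0 0 -0.003 0" --pt "0 0 0 0 0 -0.002 0" --pt "0 0 0 0 0 0 0"

```text
t: 12.95
eef_pos: [0.5581, 0.0777, 0.1448]
ee_rot: [3.141, -0.002, -1.308]
force: [0.0, 0.0, -0.7]
width: 0.0155
```

>>> play_rows --pt "0 0 0 0 0 -0.002 0" --pt "0 0 0 0 0 0 0"

```text
t: 13.2
eef_pos: [0.5584, 0.0778, 0.1438]
ee_rot: [-3.141, -0.002, -1.307]
force: [-2.3, -0.9, 2.4]
width: 0.0156
```

```bash
python3 - <<'E'
from h import *
for n,a in(("top",(120,270,250,460)),("side",(120,270,250,460))):
    im,D=grab_frame(n); np.save(f"{n}12.npy",D); r0,r1,c0,c1=a
    cv2.imwrite(f"pics/{n}12.png",cv2.resize(im[r0:r1,c0:c1],None,fx=3.8,fy=3.8,interpolation=cv2.INTER_CUBIC))
s=get_state();print(s["eef_pos"],s["ee_rot"],s["force"])
E
python3 m8.py 12 .147
```

```text
[0.55844741 0.07783372 0.14370022] [-3.14077670e+00 -2.17173380e-03 -1.30726147e+00] [-2.7144149   0.31862382  3.73543683]
top flange 752 [-0.0008 -0.0103  0.1464] [ 0.5822 -0.0156] [ 0.523  -0.0756  0.1427] [0.6429 0.0459 0.1496]
top rim 514 [ 0.5822 -0.0156]
side flange 488 [ 0.0021 -0.0057  0.1474] [ 0.5812 -0.0187] [ 0.52   -0.0799  0.1436] [0.6432 0.048  0.1496]
side rim 228 [ 0.5797 -0.0227]
```

View pics/side12.png

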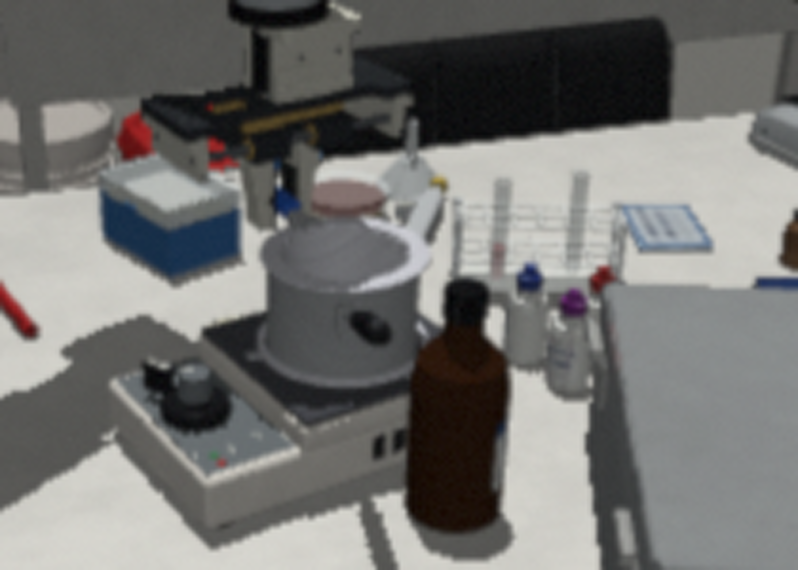

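>>> play_rows --pt "0 0 0 0 0 0.0005 0.2" --pt "0 0 0 0 0 0 0.3" --pt "0 0 0 0 0 0 0.4" --pt "0 0 0 0 0 0 0.4" --pt "0 0 0 0 0 0 0.4" --pt "0 0 0 0 0 0 0.4"

```text
t: 14.05
eef_pos: [0.5589, 0.0778, 0.1439]
ee_rot: [-3.14, -0.002, -1.307]
force: [-0.1, -0.5, -0.1]
width: 0.0349
```

>>> play_rows --pt "0 0 0 0 0 0.02 0.4" --pt "0 0 0 0 0 0.04 0.4" --pt "0 0 0 0 0 0.04 0.4" --pt "0 0 0 -0.03 0.02 0 0" --pt "0 0 0.15 -0.04 0 0 0" --pt "0 0 0.17 -0.04 0 0 0" --pt "0 0 0.17 -0.02 0 0 0" --grip_force 20

```text
t: 14.92
eef_pos: [0.426, 0.0978, 0.2459]
ee_rot: [-3.141, -0.003, -0.805]
force: [0.8, 1.1, 0.3]
width: 0.0026
```

```bash
python3 - <<'E'
from h import *
for n,a in(("top",(120,270,250,460)),("side",(120,270,250,460))):
    im,D=grab_frame(n); np.save(f"{n}13.npy",D); r0,r1,c0,c1=a
    cv2.imwrite(f"pics/{n}13.png",cv2.resize(im[r0:r1,c0:c1],None,fx=3.8,fy=3.8,interpolation=cv2.INTER_CUBIC))
E
python3 m8.py 13 .147
```

```text
top flange 781 [-0.0068  0.0026  0.146 ] [ 0.5823 -0.0153] [ 0.5231 -0.0756  0.1426] [0.6432 0.0509 0.1493]
top rim 549 [ 0.5829 -0.0156]
side flange 489 [-0.0009  0.0022  0.147 ] [ 0.5817 -0.0186] [ 0.5215 -0.08    0.1428] [0.6428 0.0485 0.1498]
side rim 309 [ 0.5807 -0.0219]
```

View pics/side13.png

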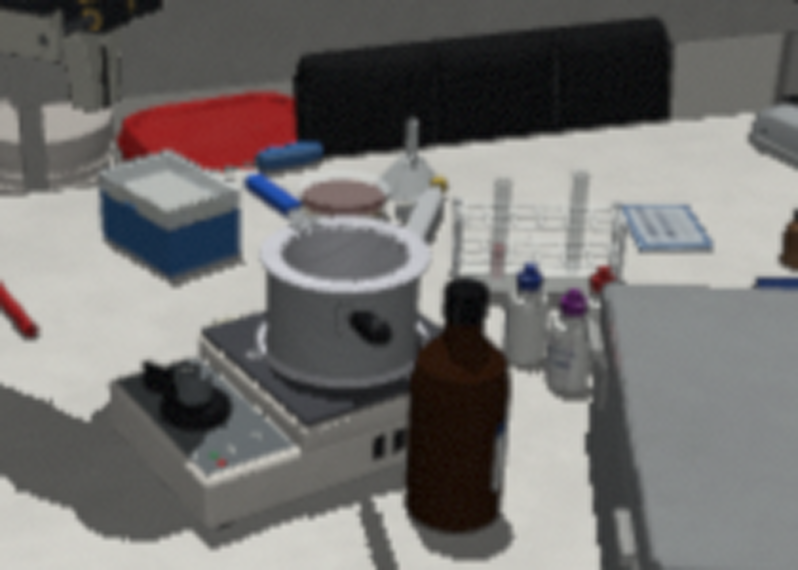

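View pics/top13.png

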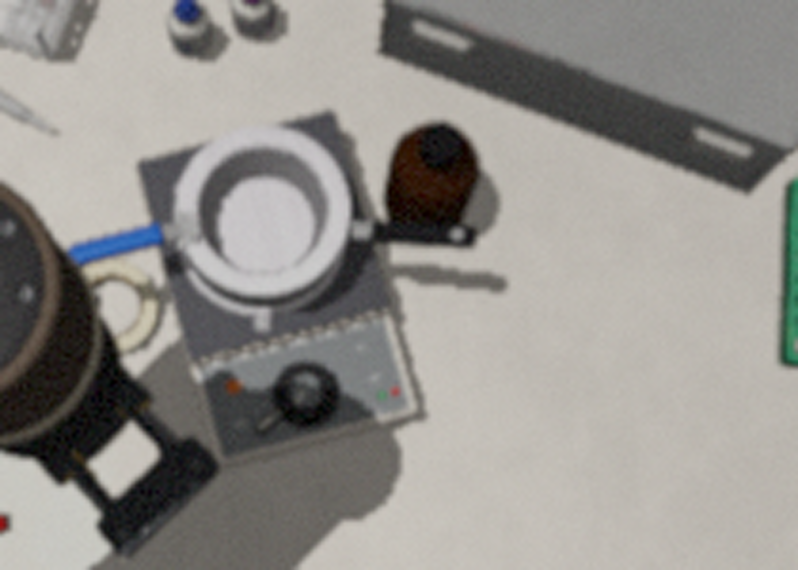

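>>> play_rows --pt "0 0 0.15 -0.004 -0.015 0 0" --pt "0 0 0.16 -0.004 -0.018 0 0" --pt "0 0 0.16 -0.004 -0.018 0 0" --pt "0 0 0.16 -0.004 -0.018 0 0" --pt "0 0 0.16 -0.004 -0.018 0 0" --pt "0 0 0.16 -0.004 -0.015 0 0" --pt "0 0 0.1 0 -0.005 0 0" --pt "0 0 0 0 0 -0.03 0" --pt "0 0 0 0 0 -0.03 0" --pt "0 0 0 0 0 0 0"

```text
t: 16.27
eef_pos: [0.4078, -0.0121, 0.1866]
ee_rot: [-3.14, -0.006, 0.249]
force: [0.3, -0.5, -0.8]
width: 0.0007
```

>>> play_rows --pt "0 0 0 -0.006 0.003 -0.045 0" --pt "0 0 0 0 0 -0.04 0" --pt "0 0 0 0 0 0 0"

```text
t: 16.65
eef_pos: [0.406, -0.0081, 0.1037]
ee_rot: [-3.141, -0.012, 0.245]
force: [0.5, 0.4, 1.1]
width: 0.0003
```

Run:
```python
from h import *
for n,a in(("top",(120,270,250,460)),("side",(120,270,250,460))):
    im,D=grab_frame(n); np.save(f"{n}14.npy",D); r0,r1,c0,c1=a
    cv2.imwrite(f"pics/{n}14.png",cv2.resize(im[r0:r1,c0:c1],None,fx=3.8,fy=3.8,interpolation=cv2.INTER_CUBIC))
```

```text
(no output)
```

View pics/side14.png

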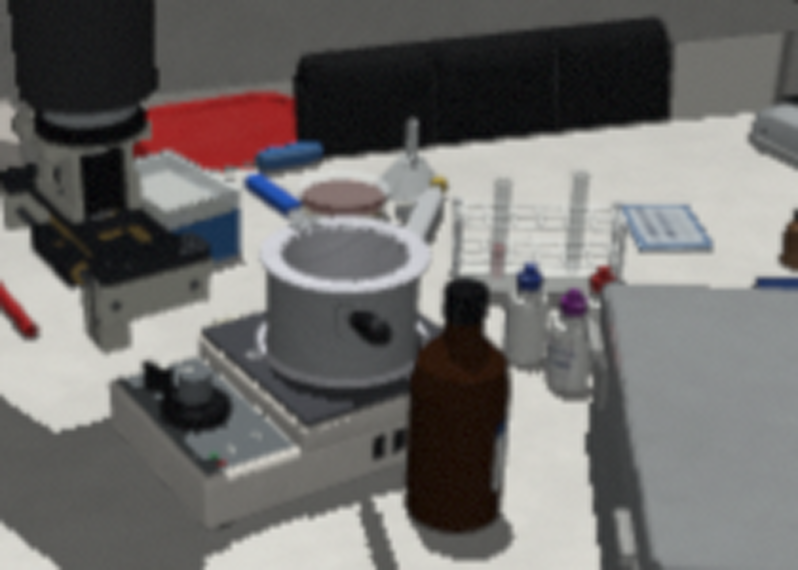

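View pics/top14.png

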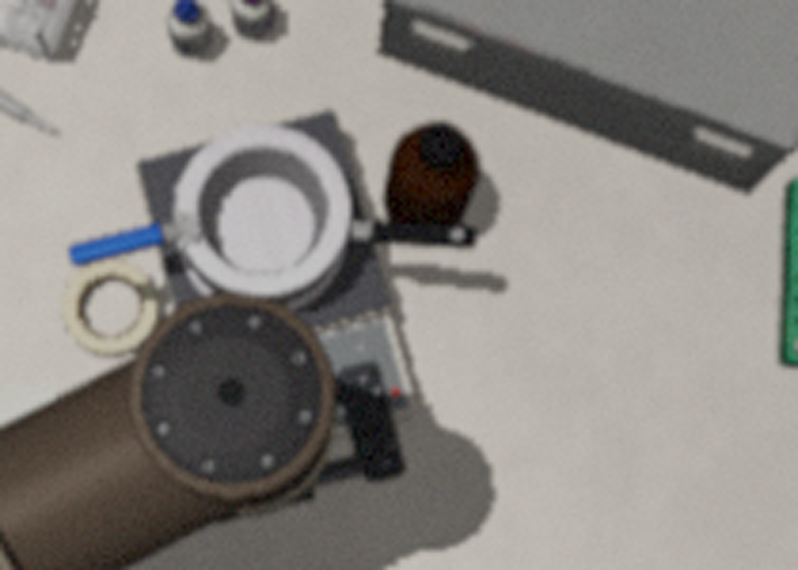

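>>> play_rows --pt "0 0.01 0 -0.004 -0.001 -0.016 0" --pt "0 0 0 0 0 -0.014 0" --pt "0 0 0 0 0 0 0"

```text
t: 17.12
eef_pos: [0.4067, -0.0071, 0.0785]
ee_rot: [-3.136, -0.014, 0.245]
force: [-0.4, 0.0, 0.3]
width: 0.0006
```

>>> play_rows --pt "0 0 0 0.006 0.001 -0.005 0" --pt "0 0 0 0.008 0.002 -0.001 0" --pt "0 0 0 0.008 0.002 0 0" --pt "0 0 0 0.008 0.002 0 0" --pt "0 0 0 0 0 0 0"

```text
t: 17.75
eef_pos: [0.4396, 0.0008, 0.0733]
ee_rot: [-3.136, -0.015, 0.245]
force: [-0.5, 0.0, -0.4]
width: 0.0002
```

Run:
```python
from h import *
for n,a in(("side",(190,270,240,360)),):
    im,D=grab_frame(n)
    r0,r1,c0,c1=a
    cv2.imwrite(f"pics/{n}15.png",cv2.resize(im[r0:r1,c0:c1],None,fx=6,fy=6,interpolation=cv2.INTER_CUBIC))
```

```text
(no output)
```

View pics/side15.png

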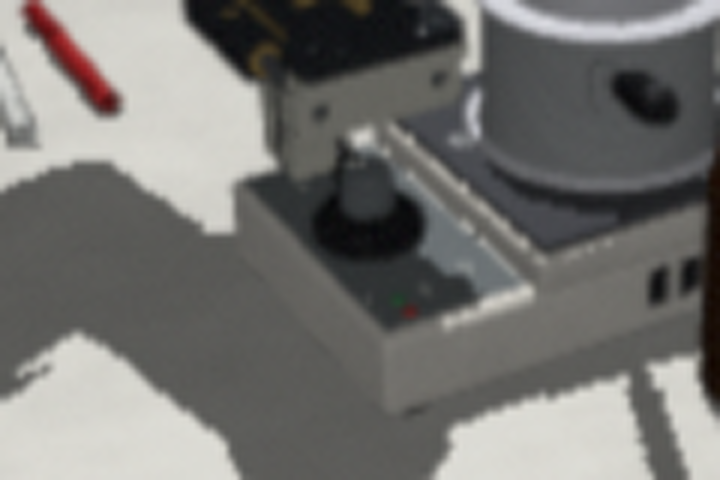

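>>> play_rows --pt "0 0 0 0.005 0.001 0 0" --pt "0 0 0 0.002 0.0005 0 0" --pt "0 0 0 0 0 0 0"

```text
t: 18.18
eef_pos: [0.446, 0.0018, 0.0733]
ee_rot: [-3.136, -0.014, 0.245]
force: [-1.2, 0.6, 0.3]
width: 0.0005
```

>>> play_rows --pt "0 0 0 -0.015 -0.004 0 0" --pt "0 0 0 -0.015 -0.003 0 0" --pt "0 0 0 0 0 0.05 0" --pt "0 0 0 0 0 0.05 0" --pt "0 0 0 0 0.04 0.04 0" --pt "0 0 0 0 0.06 0 0" --pt "0 0 0 0 0.05 0 0"

```text
t: 19.05
eef_pos: [0.4075, 0.1437, 0.2183]
ee_rot: [-3.132, -0.017, 0.239]
force: [0.5, 0.0, 0.0]
width: 0.0
```

Run:
```python
from h import *
for n,a in(("top",(205,255,285,375)),("side",(190,270,240,360))):
    im,D=grab_frame(n)
    if n=="top": cv2.imwrite("top16raw.png",im); np.save("top16.npy",D)
    r0,r1,c0,c1=a
    cv2.imwrite(f"pics/{n}16.png",cv2.resize(im[r0:r1,c0:c1],None,fx=8 if n=="top" else 6,fy=8 if n=="top" else 6,interpolation=cv2.INTER_CUBIC))
```

```text
(no output)
```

View pics/top16.png

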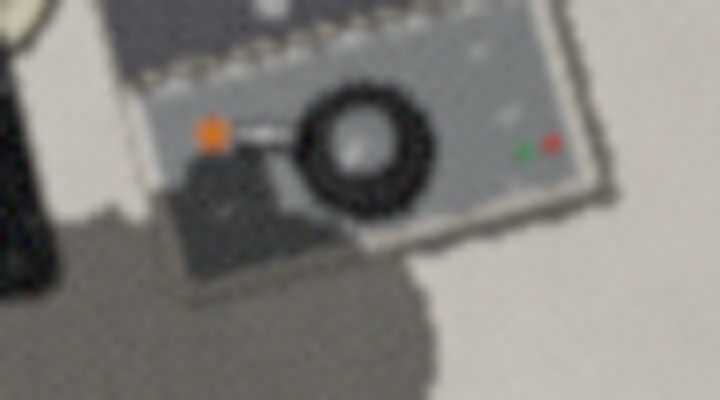

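View pics/side16.png

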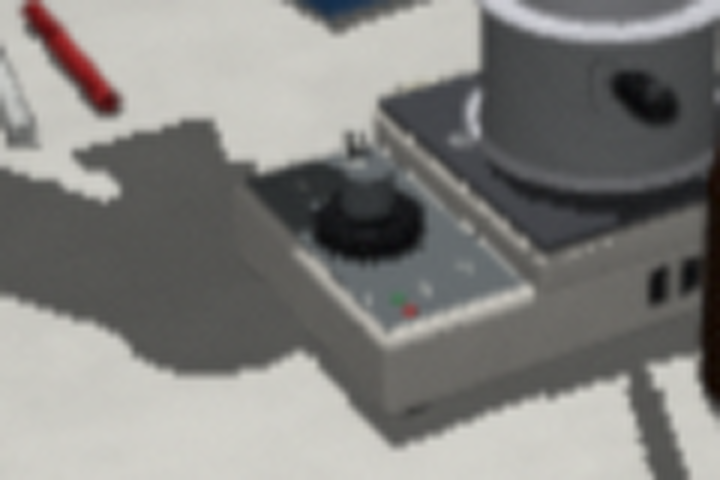

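Run:
```python
from h import *
np.set_printoptions(precision=4,suppress=True)
im=cv2.imread("top16raw.png")
g=lambda p,z:onz("top",[(285+p[0]/8-.44,205+p[1]/8-.44)],z)[0]
B,G,R=[im[...,i].astype(int) for i in range(3)]
def cen(m):
    v,u=np.nonzero(m); return u.mean(),v.mean(),len(u)
box=np.zeros(im.shape[:2],bool); box[212:232,300:345]=1
u,v,n=cen((R>150)&(B<110)&box&(R-G>50)); print(u,v,n); o=onz("top",[(u,v)],.048)[0]
print("orange",o)
ring=g((367,148),.062); kn=g((360,140),.084); print("ring",ring,"knob",kn)
a=g((238,132),.078); b=g((293,135),.078); print("lever",a,b)
A=lambda d:np.degrees(np.arctan2(d[1],d[0]))
for c in(ring,kn): print(A(o-c),A(a-c),A(b-c),A(a-b),np.hypot(*(o-c)[:2]))
hp=cv2.resize(im[214:230,305:330],None,fx=30,fy=30,interpolation=cv2.INTER_NEAREST); cv2.imwrite("pics/lev16.png",hp)
```

```text
311.0 221.2 10
orange [0.4691 0.0091 0.048 ]
ring [ 0.4617 -0.0464  0.062 ] knob [ 0.4616 -0.0439  0.084 ]
lever [ 0.4655 -0.0014  0.078 ] [ 0.4643 -0.0206  0.078 ]
82.34440238545331 85.17857879626794 84.16123359970575 86.55302932704411 0.056044826120988496
81.95757248875833 84.85834973341446 83.47161916981123 86.55302932704411 0.053572613210747626
```

View pics/lev16.png

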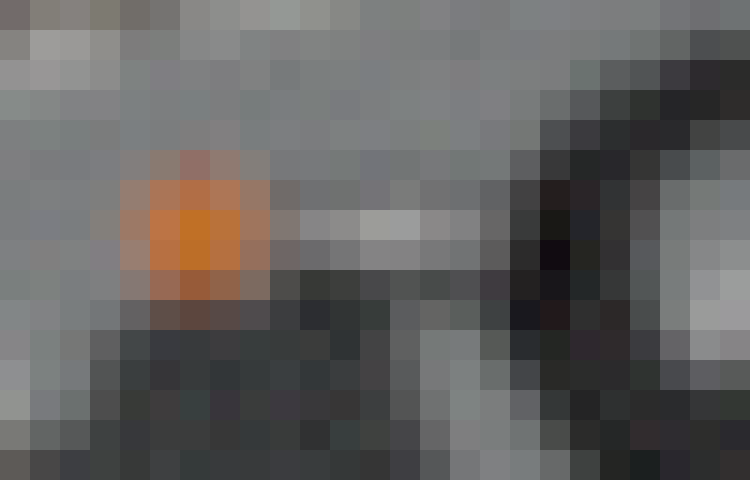

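Run:
```python
from h import *
im=cv2.imread("top16raw.png").astype(int).sum(2)/3
for u in range(314,322): print(u,im[217:227,u].round())
for c in((.4617,-.0464),(.4622,-.0452)):
  for t in(80,83,86,89):
    a=np.radians(t); print(c,t,[proj("top",[[c[0]+r*np.cos(a),c[1]+r*np.sin(a),.078]])[0].round(2) for r in(.025,.034,.045)])
```

```text
314 [125. 126. 120. 108. 120. 104.  76.  61.  58.  61.]
315 [124. 124. 121. 112. 134. 107.  55.  46.  59.  54.]
316 [123. 127. 119. 112. 139. 117.  61.  51.  50.  60.]
317 [126. 127. 117. 117. 155. 132.  73.  58.  67.  67.]
318 [128. 125. 116. 122. 156. 131.  82.  92.  96.  90.]
319 [129. 125. 120. 113. 137. 120.  74. 100. 119. 120.]
320 [126. 127. 117. 111. 129. 115.  80.  92. 121. 127.]
321 [128. 122. 119.  98. 102.  91.  62.  64.  87. 107.]
(0.4617, -0.0464) 80 [array([321.62, 220.81]), array([318.44, 220.28]), array([314.57, 219.62])]
(0.4617, -0.0464) 83 [array([321.55, 221.27]), array([318.35, 220.9 ]), array([314.45, 220.45])]
(0.4617, -0.0464) 86 [array([321.51, 221.74]), array([318.29, 221.53]), array([314.37, 221.28])]
(0.4617, -0.0464) 89 [array([321.49, 222.2 ]), array([318.27, 222.16]), array([314.33, 222.11])]
(0.4622, -0.0452) 80 [array([321.19, 220.64]), array([318.01, 220.1 ]), array([314.14, 219.44])]
(0.4622, -0.0452) 83 [array([321.12, 221.1 ]), array([317.92, 220.73]), array([314.02, 220.27])]
(0.4622, -0.0452) 86 [array([321.08, 221.56]), array([317.86, 221.35]), array([313.94, 221.1 ])]
(0.4622, -0.0452) 89 [array([321.06, 222.03]), array([317.84, 221.99]), array([313.9 , 221.94])]
```

>>> play_rows --pt "0 0 0 0 -0.05 0 0" --pt "0 0 0 0 -0.055 0 0" --pt "0 0 0 0 -0.04 0 0" --pt "0 0 0 0 0 -0.04 0" --pt "0 0 0 0 0 -0.045 0" --pt "0 0 0 0 0 -0.04 0" --pt "0 0 0 0 0 -0.01 0" --pt "0 0 0 0 0 0 0"

```text
t: 20.15
eef_pos: [0.4005, -0.0066, 0.0813]
ee_rot: [-3.131, -0.023, 0.246]
force: [0.8, 0.5, 0.4]
width: 0.0002
```

>>> play_rows --pt "0 0.008 0 0.008 0.001 -0.006 0" --pt "0 0 0 0.012 0.002 -0.002 0" --pt "0 0 0 0.01 0.002 0 0" --pt "0 0 0 0.006 0.001 0 0" --pt "0 0 0 0 0 0 0"

```text
t: 20.78
eef_pos: [0.4425, 0.0012, 0.0762]
ee_rot: [-3.128, -0.022, 0.247]
force: [-0.1, 0.3, -0.7]
width: 0.0007
```

>>> play_rows --pt "0 0 0 0.004 0.001 -0.001 0" --pt "0 0 0 0.001 0.0002 0 0" --pt "0 0 0 0 0 0 0"

```text
t: 21.15
eef_pos: [0.4468, 0.0022, 0.0749]
ee_rot: [-3.128, -0.02, 0.247]
force: [-0.3, -0.5, 0.6]
width: 0.0003
```

>>> play_rows --pt "0 0 0 0.0015 0.0003 0 0" --pt "0 0 0 0 0 0 0"

```text
t: 21.4
eef_pos: [0.4478, 0.0023, 0.0749]
ee_rot: [-3.128, -0.02, 0.247]
force: [0.4, -0.0, -0.6]
width: 0.0002
```

>>> play_rows --pt "0 0 0 0.0008 0.0002 0 0" --pt "0 0 0 0 0 0 0"

```text
t: 21.65
eef_pos: [0.4484, 0.0024, 0.0749]
ee_rot: [-3.128, -0.019, 0.247]
force: [-1.1, 0.0, 0.5]
width: 0.0003
```

>>> play_rows --pt "0 0 0 -0.015 -0.004 0 0" --pt "0 0 0 -0.015 -0.003 0 0" --pt "0 0 0 0 0 0.05 0" --pt "0 0 0 0 0 0.05 0" --pt "0 0 0 0 0.04 0.04 0" --pt "0 0 0 0 0.06 0 0" --pt "0 0 0 0 0.06 0 0" --pt "0 0 0 0 0.06 0 0" --pt "0 0 0 0 0.04 0 0"

```text
t: 22.78
eef_pos: [0.4077, 0.2574, 0.2207]
ee_rot: [-3.123, -0.024, 0.242]
force: [0.3, -0.5, -0.0]
width: 0.0003
```

Run:
```python
from h import *
I=[]
for k in range(3):
    im,D=grab_frame("top"); I.append(im.astype(float))
im=np.mean(I,0); g=im.sum(2)/3
for u in range(313,322): print(u,g[217:227,u].round())
im=im.astype(np.uint8)
cv2.imwrite("pics/top17.png",cv2.resize(im[120:270,250:460],None,fx=3.8,fy=3.8,interpolation=cv2.INTER_CUBIC))
cv2.imwrite("pics/lev17.png",cv2.resize(im[205:255,285:375],None,fx=8,fy=8,interpolation=cv2.INTER_CUBIC))
im,D=grab_frame("side")
cv2.imwrite("pics/side17.png",cv2.resize(im[120:270,250:460],None,fx=3.8,fy=3.8,interpolation=cv2.INTER_CUBIC))
```

```text
313 [123. 123. 118. 116. 111. 117. 122. 123. 124. 124.]
314 [124. 120. 103. 104.  92.  93. 113. 122. 124. 123.]
315 [124. 120. 110. 128. 107.  73. 104. 123. 125. 124.]
316 [124. 117. 112. 134. 113.  71. 101. 123. 124. 124.]
317 [124. 116. 107. 131. 113.  72.  97. 119. 123. 124.]
318 [124. 118. 115. 136. 117.  77.  89. 114. 123. 122.]
319 [122. 119. 116. 131. 120.  79.  87. 111. 122. 123.]
320 [123. 122. 112. 116. 117.  85.  83. 108. 118. 121.]
321 [124. 118. 106.  93.  93.  77.  65.  83.  97. 109.]
```

View pics/lev17.png

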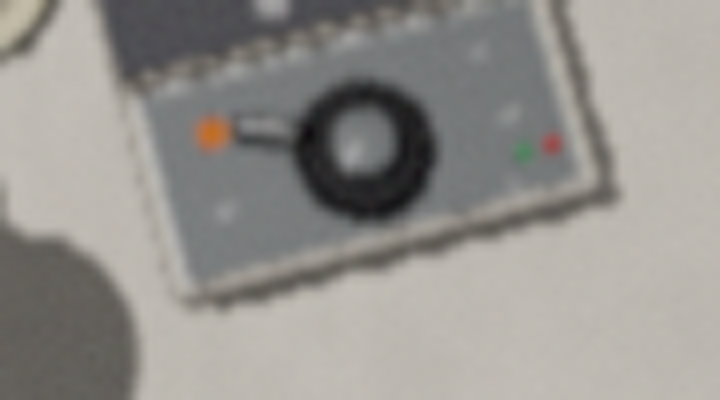

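View pics/top17.png

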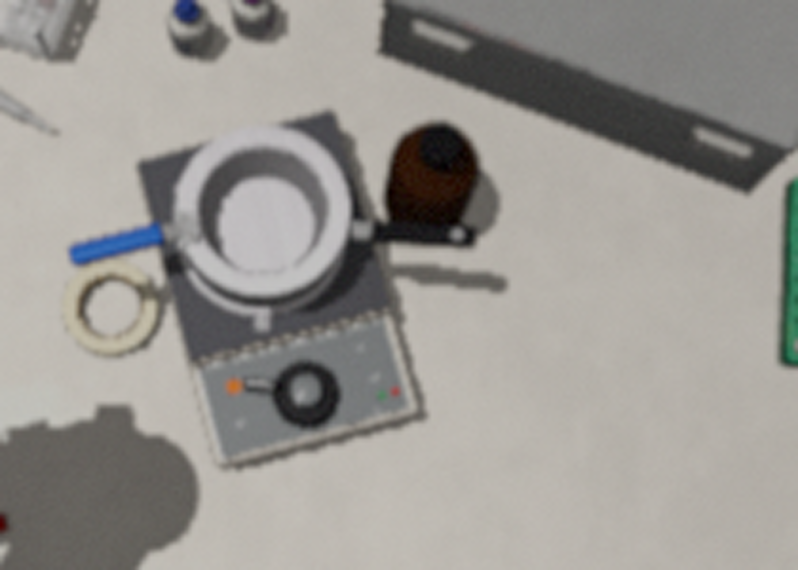

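View pics/side17.png

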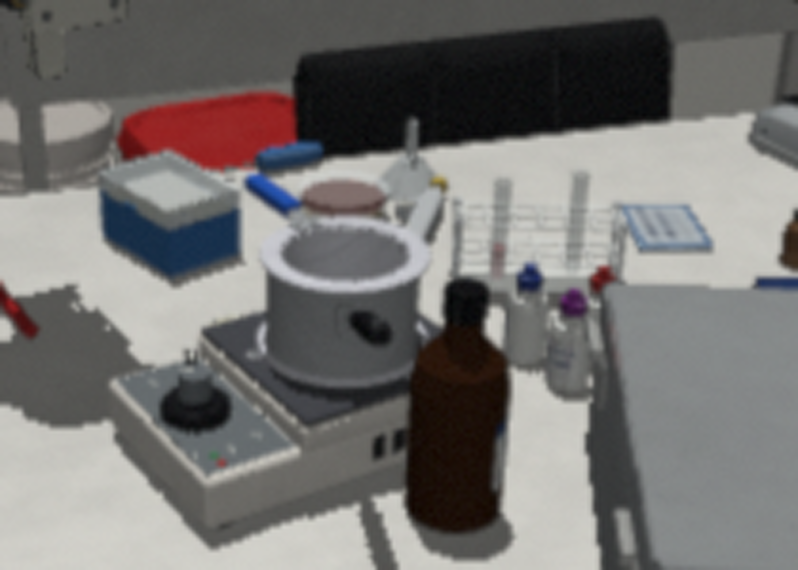

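```bash
python3 -c "
from station import *
print(job_done())"
```

```text
the job is handed in; nothing more can be done
None
```

The double boiler is set up and the job is handed in, at about 23 s of robot time.

- **Pan:** I pushed the handle about 37° counter-clockwise with the closed fingers. It now points about 115° to the right of the hotplate's rear axis, off the panel and about 16 mm clear of the bottle.
- **Insert:** I gripped it by its blue handle and lowered it into the pan until the upward contact force was about 4 N. After release its flange measured level at 0.146–0.147 m, against a nominal 0.148 m; the cameras read about 1.5 mm low. Its handle points left, about 155° from the pan's handle and off the panel.
- **Heat ring:** I pushed the lever clockwise in two goes. The last pictures put it at 81–82°, and the finger position implied about 82.8°. The orange dot is at about 82.5°, so it should be within 1–2°, which is close to what the camera can resolve.
- **Stirrer knob and other objects:** The fingers' path stayed clear of the stirrer knob, but I could not measure its angle. The bottle and tape roll look unmoved in the last top picture, and the tip box in the last side picture.

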